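# Show the pin carrier to the inspection camera

## Task

Press the green start button fully down and let it come back up. Then lift the blue pin carrier out of its nest by its orange handle, keeping it level so that all four pins stay in, and hold it still and level 150 mm in front of the inspection camera's lens, its row of pins centred at lens height and broadside to the camera. Finish while still holding it there, without bumping the camera or shifting the bins and pliers.

Things in the scene. Friction and masses are not known exactly. Their poses are not given: they have to be found in the camera images.
- nest: Brown fixture plate fixed to the table, 120 x 210 mm (x, y), 12 mm thick, with steel corner guides (tops 20 mm above the table) 3.5 mm clear of the carrier all round. The carrier starts in its middle, axes parallel. Origin: centre of its underside.
- carrier: Loose blue block 50 x 140 x 20 mm (x, y, z), 0.2 to 0.4 kg, in the nest; lifts straight out. Square orange post handle 20 x 20 mm in its middle, sides parallel to the block's, up to 110 mm above the underside. Four loose pins stand in blind holes in a row along y, two each side of the handle, tops 51 mm above the underside. Origin: centre of the underside; z up.
- carrier_grip (a point): Point on the axis of the orange handle, 90 mm above the carrier's underside (20 mm below the handle's top): a good place to grip. Axes as the carrier's.
- carrier_mid (a point): Point on the carrier's axis, 35 mm above its underside, in the middle of the row of pins at half the height they stand out of the block (55 mm below carrier_grip). This is the point to bring in front of the lens. Axes as the carrier's.
- pin0: Loose steel pin, 10 mm diameter, 45 mm long, 25 g, standing in an 11.5 mm hole, 14 mm deep, of the carrier, 55 mm from its middle towards -y. Origin: centre of its lower end, 6 mm above the carrier's underside.
- pin1: Loose steel pin, 10 mm diameter, 45 mm long, 25 g, standing in an 11.5 mm hole, 14 mm deep, of the carrier, 30 mm from its middle towards -y. Origin: centre of its lower end, 6 mm above the carrier's underside.
- pin2: Loose steel pin, 10 mm diameter, 45 mm long, 25 g, standing in an 11.5 mm hole, 14 mm deep, of the carrier, 30 mm from its middle towards +y. Origin: centre of its lower end, 6 mm above the carrier's underside.
- pin3: Loose steel pin, 10 mm diameter, 45 mm long, 25 g, standing in an 11.5 mm hole, 14 mm deep, of the carrier, 55 mm from its middle towards +y. Origin: centre of its lower end, 6 mm above the carrier's underside.
- control_box: Yellow box 90 x 90 x 45 mm fixed to the table, with the green start button in the middle of its top. Origin: centre of its underside.
- start_top (a point): Centre of the top face of the round green button (36 mm diameter), which is pressed straight down.
- start (a joint): Travel of the start button in m: 0 released, 0.006 fully down. A spring returns it; fully down takes about 5 N.
- camera: Grey inspection camera on a stand fixed to the table: base 120 x 120 mm, aluminium column, housing and black lens with a white ring light, topmost point 217 mm above the table. It looks level along its own -x; the lens axis is 180 mm above the table. Origin: on the table straight below the lens's front face; the base lies 10 to 130 mm from it towards +x; z up.
- view_point (a point): The point on the lens axis 150 mm in front of the lens, 180 mm above the table, where carrier_mid is to be held. Axes as the camera's: the carrier's row (its y) is to be parallel to the y axis, either way round.
- green_bin: Green open parts bin 110 x 150 x 65 mm (x, y, z) with spare pins in it, standing on the table. Bystander. Origin: centre of its underside.
- blue_bin: Blue open parts bin 110 x 150 x 65 mm (x, y, z) with spare pins in it, standing on the table. Bystander. Origin: centre of its underside.
- pliers: Pliers with red handles, 172 mm long, 54 mm wide, 16 mm high, lying on the table along their x (jaws to +x). Bystander. Origin: near the pivot, on the table.
Mind the look-alikes: they are no part of the job. Leave any red look-alike of the carrier alone.

How it is judged:
By the outcome, as a careful person would: the job done as asked, in the order asked, and still so for the second after the job is handed in, while the arm keeps its last pose, push and grip.
It also fails if it takes over 56 s, if anything falls off the work surface, if the arm or the gripper's body presses on something with over 40 N, if the wrist force passes 120 N, or if a joint passes its speed limit or range.

## Robot

A 6-joint arm with a two-finger parallel gripper is mounted at the origin on the work surface. World frame = base frame: x ahead of the robot, y to its left, z up, the work surface at z = 0. Lengths are in m, angles in degrees, forces in N, time in s.
With the tool pointing down it reaches from about 0.3 to 0.75 m from the base axis. Payload 8.5 kg.
Tool frame: the origin (TCP) lies between the finger pads; the fingertips stand 25 mm ahead of it and the grasp point (between the pads) lies 6 mm ahead of it; x points along the fingers, y is the direction in which the jaws open and shut, and the axes are right-handed (so a half turn about x gives the same grasp; the last joint's range is limited). The gripper opens to 85 mm and grips with 20 to 120 N. Pads are 22 mm wide; open, the fingers measure 114 mm over their backs; the gripper's body (76 mm by 85 mm) begins 54 mm behind the grasp point. The pads swing forward as they close: fully open they stand 13 mm farther back than shut.
Start: joints at [-82.58, 21.807, 74.336, -0, 83.858, -12.336], TCP at [0.186, -0.518, 0.256] pointing down, gripper open.
Joint ranges: [-178.18, 178.18], [-50.72, 133.34], [12.68, 142.11], [-81.47, 261.47], [9.98, 163.14], [-165.26, 165.26]. Speed limits (degrees/s): [136.94, 136.94, 180, 180, 180, 180].

## Interface

Orientations are given as a 3x3 rotation matrix whose columns are the frame's x, y, z axes.
In Python, from rig import sensors, get_image, workorder gives the robot as it stands.
- The arm moves only by the tool arm_command, never from a script. Its argument "plan" is a list that holds one entry, the list of rows, each a list of 6 numbers: the shift along the tool's x, y, z in units of 25 mm (1.0 is 25 mm), then the turn, a rotation vector about the tool's x, y, z in units of 6 degrees (1.0 is 6 degrees). In form: [[[dx, dy, dz, ax, ay, az], ...]]. A call has 1 to 10 rows; each row is the pose to reach, as a shift and turn from the pose commanded when the call began, along the tool's axes at that moment; what a row does not reach only later rows make up. A row lasts 1/10 s, in which the tool goes at most 50 mm and 8.59 degrees, less where a joint would pass 70% of its speed; a pose out of reach is approached as far as the arm can. A call with a gripper value outside its range is refused whole. "jaw" is the closure, from 0 (fully open) to 1 (shut), set as the call begins (left out, the last holds). The fingers move at their own pace and stop on an object; "newtons" is the grip in N (left out, the last holds). Time passes only in rows, so rows that repeat a pose let the fingers close. It gives the time, the measured TCP pose, the force and the opening at its end, in the units of the state.
- sensors.observe(): the state, without advancing time (a new reading comes with each control period).
- get_image(name): name is "scene" or "top" or "wrist"; returns a dict with "img" (480x640x3 uint8, red, green, blue), "fx", "fy", "cx", "cy" (pixels), "dist" ([k1, k2, p1, p2, k3] as OpenCV has them; the pictures are not rectified), "T" (4x4, takes a point from camera to world coordinates). Camera axes: x right, y up, looking along -z (the intrinsics and any distortion apply to the point x, -y, -z); pixel columns grow to the right and rows downward; lengths in m; the calibration is good to about 2 mm. A picture is of the moment at which its call begins. There is no depth.
- workorder.close_job(): hands the job in, once; it reports no verdict.
The state is a dict: "time_s": time; "q": joint angles; "qvel": joint speeds; "joint_efforts": joint torques, N m; "position": TCP position; "tool_rot": TCP orientation; "ft_force": force on the tool from outside, world axes, zero at the start; "wrist_torque": the same for the moment, N m; "grip_width": finger opening in m.
Only numpy, scipy, OpenCV 4.12 (cv2) and the standard library are available. Lean on these libraries where they do the work, as an engineer would, in place of code of your own. Each camera call takes 0.05 s, during which the arm holds its last target. There are 200 camera calls.

## Working session

There is one attempt and no reset: what is moved stays moved. The work goes in short steps, Python scripts to look and compute and a tool call to move; the robot and the scene stay as the last step left them, time stands still between calls to the robot, and variables do not carry over. Pictures are saved under pics/ and viewed, about 8 in all and at most 12, crops included, and the job is handed in when it is done.

Besides the shell and the picture viewer there is one more tool, called after "Request:" as a command line: name --argument value ..., lists and objects as JSON in quotes. arm_command: Moves the arm, as the interface text tells. Its arguments: {"type":"object","properties":{"plan":{"type":"array","items":{"type":"array","items":{"type":"array","items":{"type":"number"}}}},"jaw":{"type":"number"},"newtons":{"type":"number"}},"required":["plan"]}

```bash
ls; mkdir -p pics
cat > h.py <<'E'
import numpy as np, cv2
from rig import sensors, get_image, workorder
def grab(n,fn=None):
    d=get_image(n)
    if fn: cv2.imwrite('pics/'+fn,d['img'][...,::-1])
    return d
def ray(d,uv):
    K=np.array([[d['fx'],0,d['cx']],[0,d['fy'],d['cy']],[0,0,1.]])
    p=cv2.undistortPoints(np.array(uv,float).reshape(-1,1,2),K,np.array(d['dist'],float)).reshape(-1,2)
    v=np.c_[p[:,0],-p[:,1],-np.ones(len(p))]
    T=np.array(d['T']);return T[:3,3],v@T[:3,:3].T
def onz(d,uv,z):
    o,v=ray(d,uv);return o+v*((z-o[2])/v[:,2])[:,None]
def proj(d,P):
    K=np.array([[d['fx'],0,d['cx']],[0,d['fy'],d['cy']],[0,0,1.]])
    T=np.linalg.inv(np.array(d['T']));c=np.atleast_2d(P)@T[:3,:3].T+T[:3,3]
    return cv2.projectPoints(c*[1,-1,-1],np.zeros(3),np.zeros(3),K,np.array(d['dist'],float))[0].reshape(-1,2)
E
python3 - <<'E'
from h import *
np.set_printoptions(precision=4,suppress=True)
for n in('scene','top'):
    d=grab(n,n+'0.png');print(n,d['fx'],d['dist'],np.array(d['T']))
s=sensors.observe();print(s['position'],np.array(s['tool_rot']),s['time_s'],s['ft_force'],s['grip_width'])
E
```

```text
pics
scene 514.4463061183197 [-0.0853  0.      0.      0.      0.    ] [[-0.0036 -0.5639  0.8259  1.4858]
 [ 1.     -0.0078 -0.001  -0.0032]
 [ 0.007   0.8258  0.5639  0.8226]
 [ 0.      0.      0.      1.    ]]
top 457.585224782849 [-0.1022  0.      0.      0.      0.    ] [[ 0.0088  0.9945 -0.1044  0.4045]
 [-0.9998  0.0067 -0.0207 -0.0021]
 [-0.0199  0.1045  0.9943  1.2691]
 [ 0.      0.      0.      1.    ]]
[ 0.1859 -0.5174  0.2557] [[-0.0002  0.338  -0.9411]
 [ 0.0014 -0.9411 -0.338 ]
 [-1.     -0.0013 -0.0003]] 0.1 [ 0.0444 -0.4389 -0.6169] 0.08557373568243064
```

View pics/scene0.png

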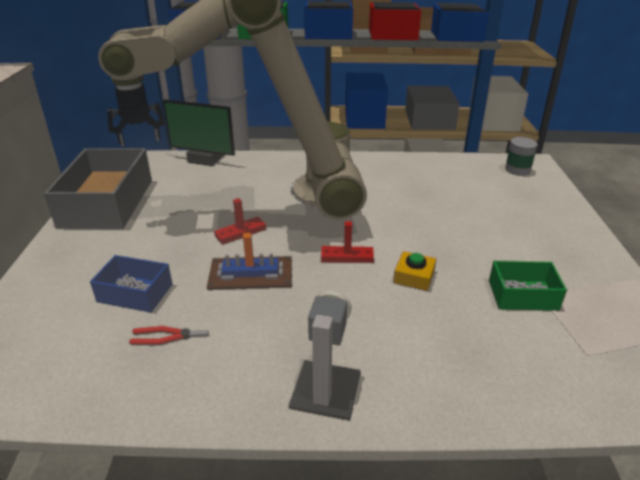

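View pics/top0.png

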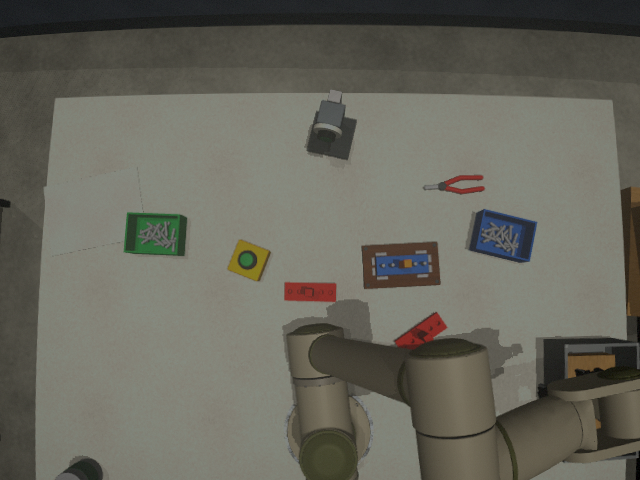

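The scene view shows the blue pin carrier in its nest near (250,268) and the green button at (417,260). The inspection camera is at (328,350). In the top view they are at (400,264), (247,260) and (330,125). There are two red look-alikes. Next I'll measure.

```bash
cat > m.py <<'E'
from h import *
np.set_printoptions(precision=4,suppress=True)
def tri(a,ua,b,ub):
    o1,v1=ray(a,ua);o2,v2=ray(b,ub);out=[]
    for x,y in zip(v1,v2):
        t=np.linalg.lstsq(np.c_[x,-y],o2-o1,rcond=None)[0];p,q=o1+t[0]*x,o2+t[1]*y;out.append([*((p+q)/2),np.linalg.norm(p-q)])
    return np.array(out)
def mask(d,lo,hi,box):
    m=cv2.inRange(cv2.cvtColor(d['img'],cv2.COLOR_RGB2HSV),lo,hi);x0,y0,x1,y1=box
    k=np.zeros_like(m);k[y0:y1,x0:x1]=m[y0:y1,x0:x1];return k
def big(m):
    return max(cv2.findContours(m,cv2.RETR_EXTERNAL,cv2.CHAIN_APPROX_NONE)[0],key=cv2.contourArea)
def cen(m):
    q=cv2.moments(big(m));return [q['m10']/q['m00'],q['m01']/q['m00']]
E
python3 - <<'E'
from m import *
s,t=grab('scene'),grab('top')
g=((45,80,40),(85,255,255))
us,ut=cen(mask(s,*g,(400,240,440,275))),cen(mask(t,*g,(230,240,265,275)))
print('button',us,ut,tri(s,[us],t,[ut]))
br=((0,60,30),(14,200,140))
c=big(mask(t,*br,(345,230,455,300)));r=cv2.minAreaRect(c);print('nest rect',r)
P=onz(t,c.reshape(-1,2),0.012);R=cv2.minAreaRect((P[:,:2]*1000).astype(np.float32));print('nest world mm',R)
bl=((100,120,60),(125,255,255))
c=big(cv2.morphologyEx(mask(t,*bl,(370,245,432,282)),cv2.MORPH_CLOSE,np.ones((15,15))));P=onz(t,c.reshape(-1,2),0.02);print('carrier mm',cv2.minAreaRect((P[:,:2]*1000).astype(np.float32)))
o=((5,150,100),(20,255,255))
for d,b in((t,(395,250,420,275)),(s,(235,225,262,268))):
    c=big(mask(d,*o,b));print('handle',cv2.boundingRect(c),cen(mask(d,*o,b)))
a=cv2.resize(t['img'][80:170,290:370],None,fx=5,fy=5,interpolation=2);b=cv2.resize(s['img'][280:420,280:370],None,fx=4,fy=4,interpolation=2)
H=max(a.shape[0],b.shape[0]);im=np.zeros((H,a.shape[1]+b.shape[1],3),np.uint8);im[:a.shape[0],:a.shape[1]]=a;im[:b.shape[0],a.shape[1]:]=b
im=np.clip(im.astype(float)*1.6,0,255).astype(np.uint8);cv2.imwrite('pics/cam.png',im[...,::-1]);print(im.shape)
E
```

```text
button [416.12745098039215, 258.47058823529414] [246.048, 259.268] [[0.4648 0.2227 0.0631 0.0004]]
nest rect ((400.6026611328125, 264.89984130859375), (43.04526901245117, 75.70030212402344), 86.90594482421875)
nest world mm ((455.39019775390625, -193.6092529296875), (117.92790985107422, 208.08267211914062), 3.3855373859405518)
carrier mm ((456.306640625, -195.4515380859375), (47.61737823486328, 139.97926330566406), 3.3765769004821777)
handle (404, 260, 8, 7) [407.3030303030303, 263.04329004329]
handle (242, 232, 10, 33) [247.50161812297733, 246.2189859762675]
(560, 760, 3)
```

View pics/cam.png

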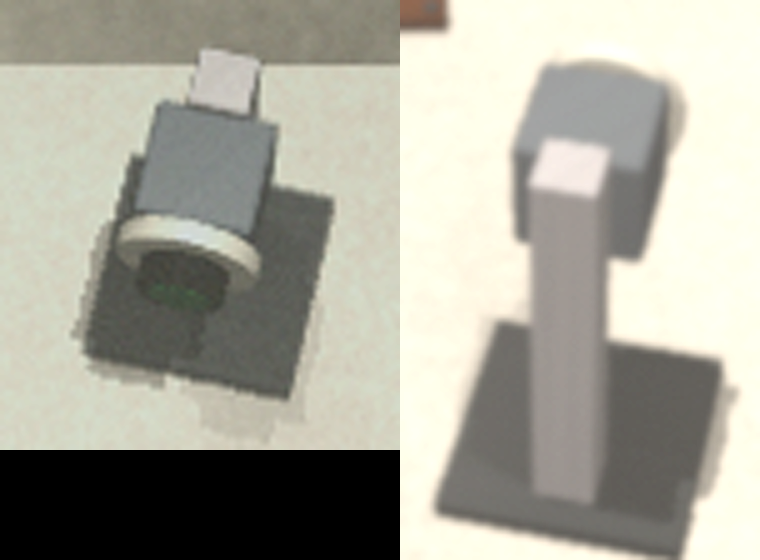

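The crop shows the camera base and its four corners clearly in the top view (left panel), with the near corners and the lens ring visible. The right panel is the scene view from behind.

Run:
```python
from m import *
s,t=grab('scene'),grab('top')
T=lambda x,y:[290+(x+.5)/5-.5,80+(y+.5)/5-.5]
S=lambda x,y:[280+(x-400+.5)/4-.5,280+(y+.5)/4-.5]
tc=[T(85,354),T(290,398),T(333,200),T(133,155)]
print('tri near corners',tri(t,tc[:2],s,[S(722,362),S(500,324)]))
for z in(0,.006,.012,.02):
    P=onz(t,tc,z)[:,:2];print(z,P.mean(0),[np.linalg.norm(P[i]-P[i-1]) for i in range(4)],[np.degrees(np.arctan2(*(P[a]-P[b])[[1,0]])) for a,b in((0,1),(3,2),(3,0),(2,1))])
# housing top & ring/column top triangulation
print('col top', tri(t,[T(200,50),T(258,60),T(190,103),T(250,112)],s,[S(610,150),S(550,141),S(603,195),S(530,188)]))
for y in(58,60,62,64,66,68): pass
o=((5,150,100),(20,255,255))
th=cen(mask(t,*o,(395,250,420,275)))
print('handle top', onz(t,[th],.110))
```

```text
tri near corners [[ 0.7772  0.0694  0.0105  0.0013]
 [ 0.752  -0.0458  0.0099  0.0033]]
0 [ 0.8268 -0.002 ] [np.float64(0.12209552583540613), np.float64(0.11980269477928406), np.float64(0.12035144858774524), np.float64(0.11871076077486176)] [np.float64(77.73528514293555), np.float64(76.89214113866718), np.float64(-12.382813213152003), np.float64(-11.858564519488494)]
0.006 [ 0.8248 -0.002 ] [np.float64(0.1215183088567231), np.float64(0.1192363173543502), np.float64(0.119782476882528), np.float64(0.11814954556076773)] [np.float64(77.73528514293557), np.float64(76.89214113866713), np.float64(-12.382813213151985), np.float64(-11.858564519488501)]
0.012 [ 0.8228 -0.002 ] [np.float64(0.12094109187803974), np.float64(0.11866993992941637), np.float64(0.11921350517731073), np.float64(0.11758833034667363)] [np.float64(77.73528514293555), np.float64(76.89214113866717), np.float64(-12.382813213152005), np.float64(-11.858564519488503)]
0.02 [ 0.8202 -0.002 ] [np.float64(0.12017146923979566), np.float64(0.1179147700295046), np.float64(0.11845487623702118), np.float64(0.11684004339454822)] [np.float64(77.73528514293555), np.float64(76.89214113866711), np.float64(-12.38281321315199), np.float64(-11.858564519488498)]
col top [[ 0.8603  0.0063  0.2354  0.0057]
 [ 0.8552 -0.0199  0.2355  0.0084]
 [ 0.8489  0.0076  0.1985  0.0016]
 [ 0.8446 -0.0228  0.198   0.0035]]
handle top [[ 0.456  -0.1958  0.11  ]]
```

```bash
cat >> h.py <<'E'
from scipy.spatial.transform import Rotation as Ro
def to(pos,yaw):
    "units of move to pos, tool down, tool y at yaw deg"
    s=sensors.observe();R=np.array(s['tool_rot']);a=np.radians(yaw)
    x=np.array([0,0,-1.]);y=np.array([np.cos(a),np.sin(a),0]);G=np.c_[x,y,np.cross(x,y)]
    print('t',round(s['time_s'],2),'p',np.round(s['position'],4),'F',np.round(s['ft_force'],1),'w',round(s['grip_width'],4))
    print('move',np.round(R.T@(np.array(pos)-s['position'])/.025,3),np.round(np.degrees(Ro.from_matrix(R.T@G).as_rotvec())/6,3))
E
python3 - <<'E'
from m import *
to([.465,.2225,.13],-70.2)
to([.465,.2225,.2],-70.2)
t=grab('top');T=lambda x,y:[290+(x+.5)/5-.5,80+(y+.5)/5-.5]
P=onz(t,[T(117,237),T(262,265)],.18);print('ring',P,P.mean(0))
E
```

```text
t 0.3 p [ 0.1859 -0.5175  0.2562] F [ 0.3 -0.4  0.9] w 0.0855
move [  5.058 -24.085 -20.512] [-0.008 -0.001  0.004]
t 0.3 p [ 0.1859 -0.5175  0.2562] F [ 0.3 -0.4  0.9] w 0.0855
move [  2.258 -24.086 -20.512] [-0.008 -0.001  0.004]
ring [[ 0.7868  0.0442  0.18  ]
 [ 0.7726 -0.0275  0.18  ]] [0.7797 0.0083 0.18  ]
```

Request:
arm_command --plan '[[[0.3,-1.2,-1,0,0,0],[0.6,-3,-2.5,0,0,0],[1,-5,-4.2,0,0,0],[1.2,-7,-6,0,0,0],[1.2,-9,-7.6,0,0,0],[1.2,-10.5,-9,0,0,0],[1.2,-11.5,-9.8,0,0,0],[1.2,-12,-10.2,0,0,0],[1.2,-12,-10.2,0,0,0]]]' --jaw 1 --newtons 20

```text
time_s: 1.25
position: [0.3249, -0.1447, 0.2264]
tool_rot: [[0.0, 0.343, -0.939], [0.001, -0.939, -0.343], [-1.0, -0.001, -0.001]]
ft_force: [-0.4, -0.0, 0.9]
grip_width: -0.0002
```

Request:
arm_command --plan '[[[0,-1.2,-1,0,0,0],[0.3,-3,-2.5,0,0,0],[0.6,-5,-4.2,0,0,0],[1,-7,-6,0,0,0],[1.5,-9,-7.6,0,0,0],[2,-10.5,-9,0,0,0],[3,-11.5,-9.8,0,0,0],[3.5,-12.06,-10.3,0,0,0],[3.8,-12.06,-10.3,0,0,0],[3.8,-12.06,-10.3,0,0,0]]]'

```text
time_s: 2.25
position: [0.4648, 0.223, 0.1291]
tool_rot: [[-0.003, 0.34, -0.94], [-0.001, -0.94, -0.34], [-1.0, -0.001, 0.004]]
ft_force: [-0.1, -0.3, 1.0]
grip_width: 0.0003
```

Run:
```python
from m import *
w=grab('wrist','w1.png');to([.465,.2225,.088],-70.2);print(proj(w,[.4648,.2227,.063]))
```

```text
t 2.3 p [0.4648 0.2218 0.1304] F [ 0.7 -0.5  0.8] w -0.0001
move [ 1.695 -0.023 -0.018] [0.006 0.021 0.   ]
[[320.6472 277.9217]]
```

View pics/w1.png

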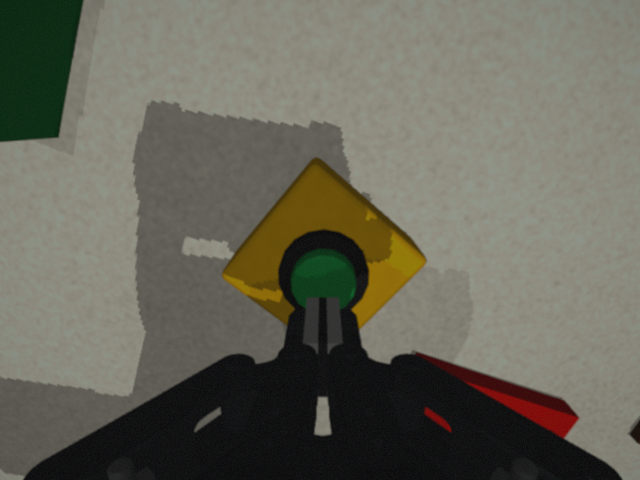

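The button is centred at about (323,281), right under the shut fingers, and the calculated position agrees. I'll press down slowly.

Request:
arm_command --plan '[[[0.5,0,0,0,0,0],[1,0,0,0,0,0],[1.4,0,0,0,0,0],[1.55,0,0,0,0,0],[1.65,0,0,0,0,0],[1.75,0,0,0,0,0],[1.8,0,0,0,0,0],[1.8,0,0,0,0,0]]]'

```text
time_s: 3.1
position: [0.4652, 0.2215, 0.0867]
tool_rot: [[0.001, 0.338, -0.941], [-0.0, -0.941, -0.338], [-1.0, 0.001, -0.001]]
ft_force: [0.2, -2.5, 4.6]
grip_width: 0.0001
```

Request:
arm_command --plan '[[[0.04,0,0,0,0,0],[0.08,0,0,0,0,0],[0.08,0,0,0,0,0]]]'

```text
time_s: 3.4
position: [0.4653, 0.2217, 0.0858]
tool_rot: [[0.002, 0.338, -0.941], [-0.0, -0.941, -0.338], [-1.0, 0.001, -0.002]]
ft_force: [-3.6, -5.4, 17.5]
grip_width: -0.0001
```

Request:
arm_command --plan '[[[0.04,0,0,0,0,0],[0.08,0,0,0,0,0],[0.08,0,0,0,0,0]]]'

```text
time_s: 3.7
position: [0.4654, 0.2217, 0.0855]
tool_rot: [[0.003, 0.339, -0.941], [0.0, -0.941, -0.339], [-1.0, 0.001, -0.003]]
ft_force: [-9.3, -6.0, 35.7]
grip_width: -0.0003
```

Request:
arm_command --plan '[[[-0.2,0,0,0,0,0],[-0.2,0,0,0,0,0],[-0.2,0,0,0,0,0]]]'

```text
time_s: 4.0
position: [0.4653, 0.2219, 0.0876]
tool_rot: [[0.001, 0.338, -0.941], [0.0, -0.941, -0.338], [-1.0, 0.0, -0.002]]
ft_force: [0.9, -1.1, 4.6]
grip_width: -0.0001
```

Request:
arm_command --plan '[[[-0.08,0,0,0,0,0],[-0.08,0,0,0,0,0]]]'

```text
time_s: 4.2
position: [0.4653, 0.2219, 0.0894]
tool_rot: [[0.001, 0.338, -0.941], [0.0, -0.941, -0.338], [-1.0, -0.0, -0.001]]
ft_force: [1.4, -0.1, 2.8]
grip_width: -0.0003
```

Request:
arm_command --plan '[[[-0.08,0,0,0,0,0],[-0.08,0,0,0,0,0]]]'

```text
time_s: 4.4
position: [0.4648, 0.2219, 0.0913]
tool_rot: [[-0.0, 0.338, -0.941], [0.0, -0.941, -0.338], [-1.0, -0.0, 0.0]]
ft_force: [0.4, -0.3, 2.3]
grip_width: -0.0002
```

Request:
arm_command --plan '[[[-0.12,0,0,0,0,0],[-0.12,0,0,0,0,0]]]'

```text
time_s: 4.6
position: [0.4645, 0.2217, 0.0943]
tool_rot: [[-0.001, 0.338, -0.941], [-0.0, -0.941, -0.338], [-1.0, -0.0, 0.001]]
ft_force: [-0.4, 0.0, 0.1]
grip_width: 0.0
```

Run:
```python
from m import *
s=grab('scene');b=cv2.resize(s['img'][225:295,380:450],None,fx=8,fy=8,interpolation=2)
cv2.imwrite('pics/b.png',np.clip(b*1.5,0,255).astype(np.uint8)[...,::-1]);to([.465,.2225,.088],-70.2)
```

```text
t 4.65 p [0.4645 0.2217 0.0942] F [-0.6 -0.6  0.2] w -0.0002
move [ 0.247 -0.023 -0.028] [-0.007  0.009  0.002]
```

View pics/b.png

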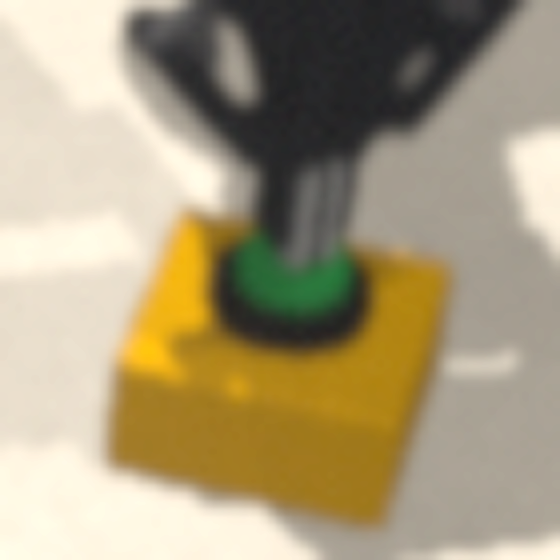

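The fingers rest on the released button. The force fell from 4.6 N to 0 over about 6 mm of travel, so the press and return are confirmed. I'll rise and move over the carrier with the jaws open.

Request:
arm_command --plan '[[[-1,0,0,0,0,0],[-2.5,0,0,0,0,0],[-4,0,0,0,0,0],[-5,0,0,0,0,0],[-5.4,0,0,0,0,0]]]' --jaw 0

```text
time_s: 5.15
position: [0.4652, 0.2219, 0.2314]
tool_rot: [[0.003, 0.338, -0.941], [0.001, -0.941, -0.338], [-1.0, 0.0, -0.003]]
ft_force: [0.1, -0.4, -0.3]
grip_width: 0.0723
```

Run:
```python
from m import *
t=grab('top');o=((5,150,100),(20,255,255))
print('handle top', onz(t,[cen(mask(t,*o,(395,250,420,275)))],.122))
to([.4555,-.195,.23],-86.6)
```

```text
handle top [[ 0.4555 -0.1937  0.122 ]]
t 5.2 p [0.4654 0.2219 0.2315] F [0.1 0.1 2. ] w 0.0789
move [ 0.046 15.559  6.008] [ 2.726 -0.033  0.001]
```

Request:
arm_command --plan '[[[0,0.6,0.2,0,0,0],[0,2,0.8,0.3,0,0],[0,4,1.6,0.7,0,0],[0,6,2.3,1,0,0],[0,8,3.1,1.4,0,0],[0,10,3.9,1.8,0,0],[0,12,4.6,2.1,0,0],[0,14,5.4,2.5,0,0],[0,15.2,5.85,2.7,0,0],[0,15.52,6,2.73,0,0]]]'

```text
time_s: 6.2
position: [0.4542, -0.1981, 0.2274]
tool_rot: [[-0.002, 0.054, -0.999], [0.001, -0.999, -0.054], [-1.0, -0.001, 0.002]]
ft_force: [0.5, 0.8, -0.4]
grip_width: 0.0855
```

Request:
arm_command --plan '[[[0,0,0,0,0,0],[0,0,0,0,0,0]]]'

```text
time_s: 6.4
position: [0.4546, -0.193, 0.2284]
tool_rot: [[-0.002, 0.059, -0.998], [0.002, -0.998, -0.059], [-1.0, -0.002, 0.002]]
ft_force: [0.4, -0.7, 0.8]
grip_width: 0.085
```

Run:
```python
from m import *
w=grab('wrist','w2.png');to([.4555,-.1945,.108],-86.6);print(proj(w,[[.4555,-.194,.122],[.4555,-.194,.012]]))
```

```text
t 6.45 p [ 0.4547 -0.1926  0.2287] F [-0.6 -0.3 -0. ] w 0.0856
move [ 4.828  0.085 -0.031] [0.01  0.01  0.013]
[[322.3193 251.9082]
 [322.5384 211.7798]]
```

View pics/w2.png

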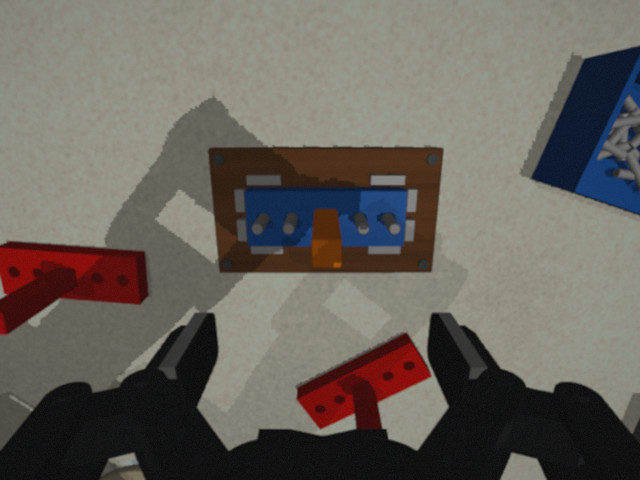

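The wrist view shows the handle's top at about (327,252) and the block spanning u 245–408, with all four pins in. I'll refine the position from the masks.

Run:
```python
from m import *
w=grab('wrist')
c=big(mask(w,(0,60,25),(14,220,140),(190,130,460,285)));P=onz(w,c.reshape(-1,2),.012);print('nest',cv2.minAreaRect((P[:,:2]*1000).astype(np.float32)))
c=big(cv2.morphologyEx(mask(w,(100,120,30),(125,255,255),(235,180,420,255)),cv2.MORPH_CLOSE,np.ones((35,35))));P=onz(w,c.reshape(-1,2),.032);print('block',cv2.minAreaRect((P[:,:2]*1000).astype(np.float32)),cv2.boundingRect(c))
m=mask(w,(4,170,40),(22,255,255),(300,195,355,280));c=big(m);print(cv2.boundingRect(c))
x,y,ww,h=cv2.boundingRect(c)
for r in range(y+h-40,y+h,4): q=np.where(m[r])[0];print(r,q.min(),q.max(),end='; ')
q=np.where(m[y+h-8])[0];print(onz(w,[[q.min(),y+h-1],[q.max()+1,y+h-1]],.122))
```

```text
nest ((455.0647277832031, -196.5927276611328), (117.27496337890625, 207.41709899902344), 3.4151611328125)
block ((455.353759765625, -196.53561401367188), (52.39444351196289, 139.40394592285156), 3.420013904571533) (245, 188, 162, 59)
(310, 210, 35, 61)
231 314 339; 235 314 339; 239 313 340; 243 313 340; 247 312 341; 251 304 354; 255 300 353; 259 311 350; 263 300 347; 267 311 347; [[ 0.4422 -0.1798  0.122 ]
 [ 0.444  -0.2112  0.122 ]]
```

Request:
arm_command --plan '[[[0.5,0.13,-0.03,0,0,0],[1.2,0.13,-0.03,0,0,0],[2,0.13,-0.03,0,0,0],[2.8,0.13,-0.03,0,0,0],[3.6,0.13,-0.03,0,0,0],[4.3,0.13,-0.03,0,0,0],[4.7,0.13,-0.03,0,0,0],[4.83,0.13,-0.03,0,0,0],[4.83,0.13,-0.03,0,0,0],[4.83,0.13,-0.03,0,0,0]]]'

```text
time_s: 7.5
position: [0.4562, -0.1973, 0.1093]
tool_rot: [[0.001, 0.059, -0.998], [-0.001, -0.998, -0.059], [-1.0, 0.001, -0.001]]
ft_force: [-0.3, 0.2, 0.7]
grip_width: 0.0856
```

Run:
```python
from m import *
w=grab('wrist','w3.png');to([.4553,-.1956,.108],-86.6)
```

```text
t 7.55 p [ 0.4562 -0.1974  0.1093] F [0.1 0.3 0.1] w 0.0854
move [ 0.053 -0.075  0.031] [-0.002 -0.011 -0.01 ]
```

View pics/w3.png

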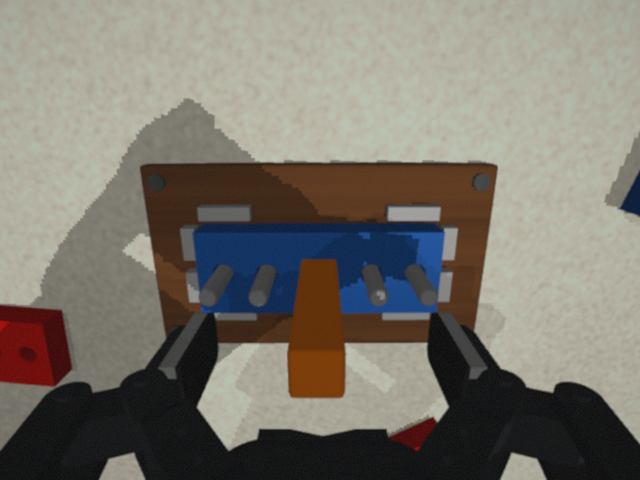

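The handle's top is centred at u≈317 and the fingers at u≈322, so the tool needs to go 1.8 mm toward +y, which matches the estimate. I'll correct that and then grip.

Request:
arm_command --plan '[[[0.04,-0.075,0.03,0,0,0],[0.04,-0.075,0.03,0,0,0],[0.04,-0.075,0.03,0,0,0]]]'

```text
time_s: 7.85
position: [0.455, -0.1955, 0.1077]
tool_rot: [[0.0, 0.059, -0.998], [-0.0, -0.998, -0.059], [-1.0, 0.0, -0.0]]
ft_force: [-0.6, 0.3, -0.1]
grip_width: 0.0857
```

Request:
arm_command --plan '[[[0,0,0,0,0,0],[0,0,0,0,0,0],[0,0,0,0,0,0],[0,0,0,0,0,0],[0,0,0,0,0,0],[0,0,0,0,0,0],[0,0,0,0,0,0],[0,0,0,0,0,0]]]' --jaw 1 --newtons 30

```text
time_s: 8.65
position: [0.455, -0.1955, 0.1076]
tool_rot: [[-0.0, 0.059, -0.998], [0.0, -0.998, -0.059], [-1.0, -0.0, 0.0]]
ft_force: [0.9, 1.9, 0.9]
grip_width: 0.0196
```

Request:
arm_command --plan '[[[0,0,0,0,0,0],[0,0,0,0,0,0],[0,0,0,0,0,0]]]' --newtons 70

```text
time_s: 8.95
position: [0.455, -0.1955, 0.1076]
tool_rot: [[0.0, 0.059, -0.998], [0.0, -0.998, -0.059], [-1.0, -0.0, -0.0]]
ft_force: [0.5, 1.8, 2.0]
grip_width: 0.0196
```

Request:
arm_command --plan '[[[-0.05,0,0,0,0,0],[-0.15,0,0,0,0,0],[-0.3,0,0,0,0,0],[-0.5,0,0,0,0,0],[-0.7,0,0,0,0,0],[-0.9,0,0,0,0,0],[-1.1,0,0,0,0,0],[-1.25,0,0,0,0,0],[-1.3,0,0,0,0,0],[-1.3,0,0,0,0,0]]]'

```text
time_s: 9.95
position: [0.455, -0.1955, 0.1402]
tool_rot: [[0.0, 0.059, -0.998], [-0.0, -0.998, -0.059], [-1.0, 0.0, -0.0]]
ft_force: [-0.2, -0.2, -4.4]
grip_width: 0.0191
```

Run:
```python
from m import *
w=grab('wrist','w4.png');to([.4553,-.1956,.24],-86.6);print(sensors.observe()['wrist_torque'])
```

```text
t 10.0 p [ 0.4549 -0.1955  0.14  ] F [-0.2 -0.4 -4.7] w 0.0193
move [-4.     0.005 -0.014] [-0.004  0.001  0.001]
[-0.0421  0.0189  0.005 ]
```

View pics/w4.png

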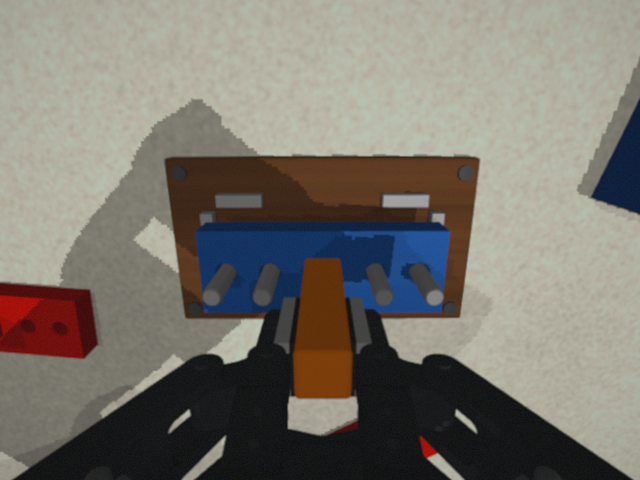

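The carrier is lifted level, with all four pins standing at u≈215, 265, 380 and 428. I'll keep lifting and move smoothly to the view point.

Request:
arm_command --plan '[[[-0.11,0,0,0,0,0],[-0.42,0,0,0,0,0],[-0.87,0,0,0,0,0],[-1.42,0,0,0,0,0],[-2.0,0,0,0,0,0],[-2.6,0,0,0,0,0],[-3.15,0,0,0,0,0],[-3.6,0,0,0,0,0],[-3.9,0,0,0,0,0],[-4.02,0,0,0,0,0]]]'

```text
time_s: 11.0
position: [0.4551, -0.1956, 0.2414]
tool_rot: [[0.001, 0.059, -0.998], [-0.001, -0.998, -0.059], [-1.0, 0.001, -0.001]]
ft_force: [-0.1, 0.1, -4.9]
grip_width: 0.0195
```

Request:
arm_command --plan '[[[0,-0.07,-0.05,0,0,0],[0,-0.26,-0.19,0,0,0],[0,-0.56,-0.41,0,0,0],[0,-0.96,-0.7,0,0,0],[0,-1.45,-1.05,0,0,0],[0,-2.0,-1.45,0,0,0],[0,-2.61,-1.89,0,0,0],[0,-3.26,-2.36,0,0,0],[0,-3.94,-2.85,0,0,0],[0,-4.63,-3.35,0,0,0]]]'

```text
time_s: 12.0
position: [0.5324, -0.0733, 0.2403]
tool_rot: [[-0.0, 0.06, -0.998], [0.0, -0.998, -0.06], [-1.0, -0.0, 0.0]]
ft_force: [-0.9, -0.8, -4.5]
grip_width: 0.019
```

Request:
arm_command --plan '[[[0,-0.69,-0.5,0,0,0],[0,-1.37,-0.99,0,0,0],[0,-2.02,-1.46,0,0,0],[0,-2.63,-1.9,0,0,0],[0,-3.19,-2.3,0,0,0],[0,-3.67,-2.65,0,0,0],[0,-4.07,-2.94,0,0,0],[0,-4.37,-3.16,0,0,0],[0,-4.56,-3.3,0,0,0],[0,-4.63,-3.35,0,0,0]]]'

```text
time_s: 13.0
position: [0.6088, 0.0457, 0.2405]
tool_rot: [[-0.0, 0.059, -0.998], [0.0, -0.998, -0.059], [-1.0, -0.0, 0.0]]
ft_force: [-1.1, 0.1, -4.1]
grip_width: 0.0189
```

Request:
arm_command --plan '[[[0,0,0,0.07,0,0],[0,0,0,0.28,0,0],[0,0,0,0.57,0,0],[0,0,0,0.93,0,0],[0,0,0,1.32,0,0],[0,0,0,1.72,0,0],[0,0,0,2.08,0,0],[0,0,0,2.37,0,0],[0,0,0,2.58,0,0],[0,0,0,2.65,0,0]]]'

```text
time_s: 14.0
position: [0.6085, 0.0452, 0.2407]
tool_rot: [[0.0, -0.218, -0.976], [-0.0, -0.976, 0.218], [-1.0, 0.0, -0.0]]
ft_force: [-0.1, -0.2, -4.5]
grip_width: 0.0192
```

Run:
```python
from m import *
w=grab('wrist','w5.png');s=grab('scene','s5.png');to([.6087,.0456,.2406],-102.5)
print('lens front',proj(w,[.7552,.0131,.18]))
a=cv2.resize(s['img'][220:420,230:430],None,fx=2,fy=2,interpolation=2);im=np.zeros((480,800,3),np.uint8)
im[:360,:400]=cv2.resize(w['img'],(480,360))[:, 40:440];im[:400,400:]=a
im=np.clip(im*1.5,0,255).astype(np.uint8);
cv2.imwrite('pics/f5.png',im[...,::-1])
```

```text
t 14.1 p [0.6085 0.0453 0.2406] F [-0.1 -0.1 -3.4] w 0.0191
move [ 0.    -0.015 -0.004] [-0.007 -0.    -0.   ]
lens front [[317.0938 -53.9124]]
```

View pics/w5.png

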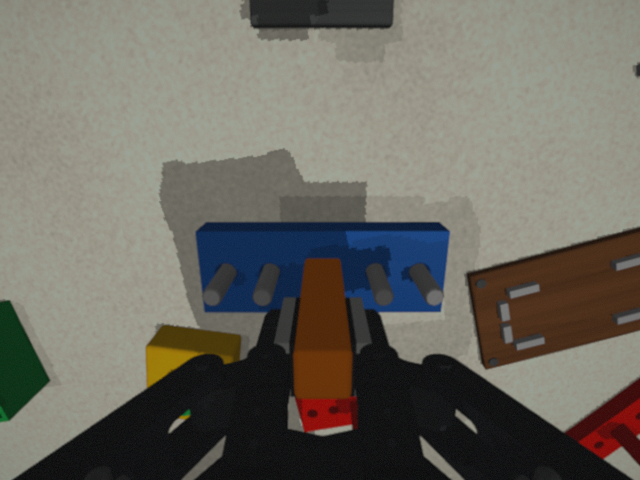

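View pics/f5.png

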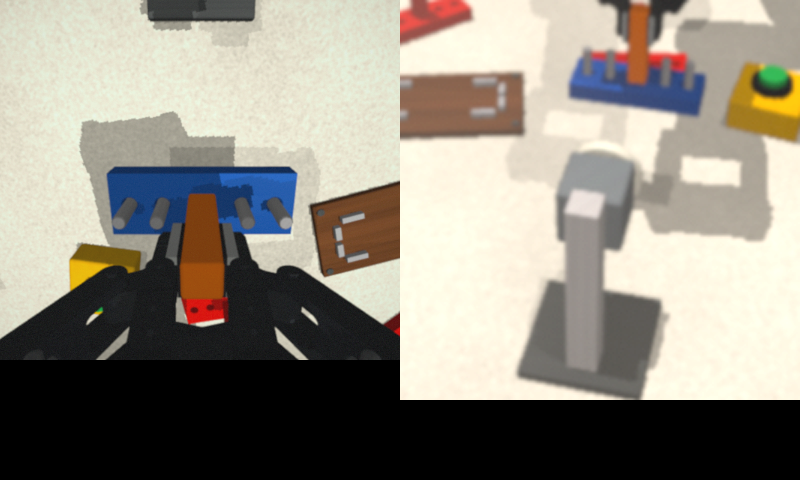

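Both views show the carrier level with four pins standing, facing the camera. The base's front edge is at row ≈26, u 250–393. Next I'll check the camera pose against that edge, and the carrier's height and position.

Run:
```python
from m import *
w,s=grab('wrist'),grab('scene')
g=cv2.cvtColor(w['img'],cv2.COLOR_RGB2GRAY);m=(g<75).astype(np.uint8)*255;m[60:]=0
for r in(4,8,12,16,20,24): q=np.where(m[r,240:410])[0]+240;print(r,g[r,250:256],q.min(),q.max())
cols=range(300,390,10);e=[int(np.argmax(np.diff(g[10:45,c].astype(int))))+10.5 for c in cols];print(e)
f=np.polyfit(list(cols),e,1)
for z in(0,.01):
    P=onz(w,[[250.5,np.polyval(f,250.5)],[393,np.polyval(f,393)]],z);d=P[0]-P[1];print(z,P,np.linalg.norm(d),np.degrees(np.arctan2(d[1],d[0]))-90,P.mean(0))
# carrier corners expected
yaw=np.radians(-12.5);R=np.array([[np.cos(yaw),-np.sin(yaw)],[np.sin(yaw),np.cos(yaw)]])
def W(x,y,z): return [*(R@[x,y]+[.6085,.0453]),.145+z]
Q=[W(x,y,z) for x,y,z in((.025,-.07,.02),(.025,.07,.02),(.025,-.07,0),(.025,.07,0))]
print('pred scene',proj(s,Q),'\nwrist',proj(w,Q))
b=mask(s,(100,120,40),(125,255,255),(310,240,385,280));c=big(b);print('obs',cv2.boundingRect(c));
for u in(318,325,335,345,355,365,372,376,378): q=np.where(b[:,u])[0];print(u,q.min(),q.max()) if len(q) else 0
c=big(mask(w,(100,120,20),(125,255,255),(180,200,470,330)));print('wrist obs',cv2.boundingRect(c),cv2.approxPolyDP(c,4,True).reshape(-1,2).tolist())
```

```text
4 [58 41 39 40 41 40] 250 393
8 [61 40 39 40 40 41] 250 392
12 [66 41 38 40 41 40] 250 392
16 [69 51 50 58 58 59] 250 392
20 [106  65  53  58  59  58] 251 392
24 [138  95  53  45  45  44] 252 391
[27.5, 27.5, 27.5, 27.5, 27.5, 28.5, 28.5, 28.5, 27.5]
0 [[ 0.7781  0.0698  0.    ]
 [ 0.7501 -0.0504 -0.    ]] 0.1234658665306316 -13.123051297403435 [ 0.7641  0.0097 -0.    ]
0.01 [[ 0.7756  0.0686  0.01  ]
 [ 0.7483 -0.0483  0.01  ]] 0.12000948610386353 -13.123051297403379 [0.7619 0.0101 0.01  ]
pred scene [[313.1207 262.2332]
 [378.8596 271.5722]
 [313.1868 269.6992]
 [378.2266 279.1026]] 
wrist [[448.2982 229.8357]
 [191.6877 230.3031]
 [437.4429 220.4699]
 [202.9192 220.9014]]
obs (316, 251, 66, 26)
318 255 263
325 258 264
335 261 266
345 264 270
355 261 272
365 263 274
372 265 275
376 265 276
378 258 274
wrist obs (196, 223, 253, 90) [[196, 232], [203, 290], [223, 262], [237, 272], [217, 305], [204, 303], [206, 311], [279, 309], [284, 296], [298, 297], [303, 261], [311, 256], [339, 257], [346, 297], [361, 297], [365, 309], [440, 308], [440, 303], [426, 303], [408, 274], [421, 262], [442, 289], [448, 231], [438, 223], [206, 223]]
```

Run:
```python
from m import *
s,t=grab('scene'),grab('top')
yaw=np.radians(-12.5);R=np.array([[np.cos(yaw),-np.sin(yaw)],[np.sin(yaw),np.cos(yaw)]])
W=lambda o,x,y,z:[*(R@[x,y]+o),z]
C=[W([.6085,.0453],x,y,.145+z) for x in(-.025,.025) for y in(-.07,.07) for z in(0,.02)]+[W([.6085,.0453],0,y,.196) for y in(-.055,-.03,.03,.055)]
L=np.array([.755,.0127])
B=[W(L,x,y,.01) for x in(.01,.13) for y in(-.06,.06)]+[W(L,0,0,.18)]
def crop(d,x0,y0,n,f,size):
    im=cv2.resize(np.clip(d['img'][y0:y0+size[1]//f,x0:x0+size[0]//f]*1.5,0,255).astype(np.uint8),size,interpolation=2)
    for P,c in((C,(255,0,0)),(B,(255,0,255))):
        for u in proj(d,P): cv2.drawMarker(im,tuple(int(round(k)) for k in ((u-[x0,y0]+.5)*f-.5)),c,cv2.MARKER_CROSS,9,1)
    return im
im=np.hstack([crop(s,300,240,0,5,(400,600)),crop(t,275,80,0,4,(400,600))])
cv2.imwrite('pics/o.png',im[...,::-1])
```

```text
(no output)
```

View pics/o.png

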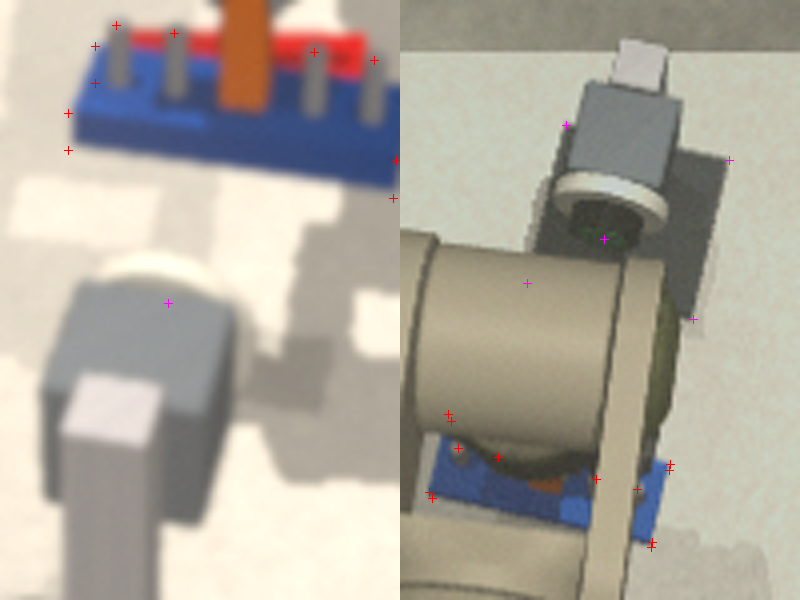

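The overlay agrees. In the top view the predicted carrier and base corners match within about 1 px. In the scene view they match within 1–1.5 px (2–3 mm, about calibration level), with an equal edge slope, so the carrier is level. I'll let it settle and hand in.

Request:
arm_command --plan '[[[0,0,0,0,0,0],[0,0,0,0,0,0],[0,0,0,0,0,0],[0,0,0,0,0,0],[0,0,0,0,0,0]]]'

```text
time_s: 14.8
position: [0.6086, 0.0454, 0.2406]
tool_rot: [[-0.0, -0.217, -0.976], [-0.0, -0.976, 0.217], [-1.0, 0.0, 0.0]]
ft_force: [-0.0, 0.4, -3.5]
grip_width: 0.0191
```

Run:
```python
from m import *
to([.6083,.045,.2406],-102.5);print(np.abs(sensors.observe()['qvel']).max());workorder.close_job()
```

```text
t 14.8 p [0.6086 0.0454 0.2406] F [-0.   0.4 -3.5] w 0.0191
move [-0.001  0.019  0.006] [-0.004  0.    -0.   ]
0.26661332651845837
the job is handed in; nothing more can be done
```

I pressed the start button and let it return, then lifted the carrier by its handle. I handed the job in at 14.8 s, with the arm still holding the carrier in front of the inspection camera.

- **Button:** it bottomed out and the force rose to 36 N on the fingertips, well past the 5 N needed. As I backed off, the force fell from 4.6 N to 0 over about 6 mm of travel, so the spring brought it back up.
- **Holding position:** the last check put the tool within about 0.5 mm of my estimated view point, level, with its jaw axis at the yaw I measured for the camera (-12.5°).
- **Carrier:** all four pins were standing in the last wrist and scene pictures. The handle had not slipped in the jaws, and nothing touched the inspection camera, bins or pliers.

**Checks that disagreed:**
- **Scene view:** the carrier appeared 1–1.5 px (about 2–3 mm) off the predicted place. The top view matched within about 1 px and the wrist view was about 1 mm off to the other side. I took the difference as calibration error and did not correct for it.
- **Camera yaw:** estimates ranged from -11.9° to -13.1°.
- **Carrier height:** it assumes the carrier sat on the 12 mm nest plate. I did not measure that directly.

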